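# Lock the rack on the shaker

### The job

Lock the pink rack down on the shaker: with the closed fingers, or the outside of one finger, push the locking knob along its L-shaped slot to the corner, then round the corner and fully home to the closed end beside the rack, so that the knob's yellow skirt covers the rack's foot. Only push the knob: do not take it between the fingers or lift it, and leave the rack and everything else on the bench where they stand.

Things in the scene. Friction and masses are not known exactly. Their poses are not given: they have to be found in the camera images.
- shaker: Low white platform shaker, 288 x 328 mm, fixed to the bench. Origin under its centre at bench height; z up, x away from its control panel, y towards the half with the pink rack. Aluminium deck, top 70 mm above the origin; its -y half has a black L-shaped slot 16 mm wide: first leg along +x, then from the corner along +y to the rack. Dock rails round the rack stand 8 mm above the deck.
- lock_knob: Knob sliding in the slot, about 0.25 kg, slick (under 1 N), no catch. Origin on its axis at its underside, 18 mm below the deck top; turns freely about z. A 34 mm flange under the deck keeps it in (5 mm lift play); 12 mm pin in the slot; yellow skirt, diameter 50 mm, 7 to 11 mm above the deck; blue handle, diameter 28 mm, up to 45 mm above the deck. Starts in the first leg 50 to 85 mm before the corner.
- slot_start (a point): deck-top point on the knob's axis when the knob stands at the very start of the first leg (fixed to the shaker)
- slot_corner (a point): deck-top point on the middle lines of both legs, where the slot turns; 87 mm along the shaker's +x from slot_start. The pin meets the far wall 2 mm beyond it.
- slot_end (a point): deck-top point on the knob's axis when the pin touches the closed end of the second leg; 72 mm along the shaker's +y from slot_corner
- well_rack: Loose pink well rack, 124 x 84 x 26 mm (tube caps to 34 mm above its underside), standing in the dock rails on the deck; origin at the centre of its underside; axes parallel to the shaker's. Its foot, a tongue 4 mm thick and 44 mm wide, reaches 36 mm out of its -y side over the deck to just past the slot's closed end. Must not move.
- yellow_rack: Yellow tube rack, loose, 200 x 100 x 55 mm; origin at its underside on the bench. Bystander.
- green_rack: Green tube rack, loose, 200 x 100 x 55 mm; origin at its underside on the bench. Bystander.
- blue_rack: Blue holder with three upright capped tubes, loose, 90 x 200 mm, 124 mm tall; origin at its underside on the bench. Bystander.
- tip_box: Purple tip box with a clear lid, loose, 90 x 124 x 60 mm; origin at its underside on the bench. Bystander.
- beaker: Glass beaker, loose, 90 mm wide, 120 mm tall; origin at its underside on the bench. Bystander.
- reagent_jar: Small jar with an orange cap, loose, 36 mm wide, 55 mm tall, on the bench beside the slot side of the shaker; origin at its underside on the bench. Bystander.
- pipette: White hand pipette lying on the bench, loose, 250 mm long, 30 mm high; origin at its underside on the bench. Bystander.
Not all that is in view belongs to the job. What is shaped like the lock_knob but purple or turquoise is not meant.

How it is judged (in metres and radians):
On the way, in this order (a step that is already met when the one before it is completed fails the run):
1. the knob reaches the corner of the slot (x of lock_knob in the frame of shaker between 0.024 and 0.036 m and y of lock_knob in the frame of shaker between -0.102 and -0.078 m), for 0.05 s.
2. the knob is at the closed end beside the rack (x of lock_knob in the frame of shaker between 0.024 and 0.036 m and y of lock_knob in the frame of shaker above -0.023 m), for 0.1 s.
At the end, for the whole second after the job is handed in: the locking knob rests at the closed end of the slot's second leg, within 5 mm of the stop, seated and at rest; the pink rack is within 8 mm of where it stood (all of step 2 and z of lock_knob in the frame of shaker below 0.0545 m and linear speed of lock_knob below 0.01 m/s and distance of well_rack from where it was at the start of the episode below 0.008 m); the robot touches nothing.
It fails at once if the locking knob is lifted in its slot (z of lock_knob in the frame of shaker above 0.0557 m).
It fails at once if the locking knob is taken between the fingers (horizontal distance between the grasp point and lock_knob below 0.012 m and z of the grasp point in the frame of shaker below 0.112 m).
It fails at once if the pink rack is shifted or tipped (distance of well_rack from where it was at the start of the episode above 0.008 m or angle between well_rack's own z axis and vertical above 0.1 rad).
It fails at once if another thing on the bench is disturbed (distance of any of yellow_rack, green_rack, blue_rack, tip_box, beaker, reagent_jar, pipette from where it was at the start of the episode above 0.015 m).
It also fails if it takes over 48 s, if anything falls off the work surface, if the arm or the gripper's body presses on something with over 40 N, if the wrist force passes 120 N, or if a joint passes its speed limit or range.

### The arm

A 6-joint arm with a two-finger parallel gripper is mounted at the origin on the work surface. World frame = base frame: x ahead of the robot, y to its left, z up, the work surface at z = 0. Lengths are in mm, angles in rad, forces in N, time in s.
With the tool pointing down it reaches from about 400 to 925 mm from the base axis. Payload 12.5 kg.
Tool frame: the origin (TCP) lies between the finger pads; the fingertips stand ahead of it and the grasp point (between the pads) lies 5 mm behind it (manip.finger_overhang is the z of the fingertips in the tool frame, in mm); z points along the fingers, y is the direction in which the jaws open and shut (so a half turn about z gives the same grasp; the last joint's range is limited). The gripper opens to 95 mm and grips with 3 to 60 N. Pads are 20 mm wide; open, the fingers measure 119 mm over their backs; the gripper's body (75 mm by 180 mm) begins 59 mm behind the grasp point.
Start: joints at [-1.258, 0.491, 1.559, -0, 1.092, -0.106], TCP at [254.189, -570.993, 228.661] pointing down, gripper open.
Joint ranges: [-3.1, 3.1], [-0.84, 2.19], [0.05, 2.79], [-1.13, 4.28], [0.06, 2.93], [-2.69, 2.69]. Speed limits (rad/s): [2.22, 2.22, 2.79, 3.14, 3.14, 3.14].

### API

Orientations are given as [roll, pitch, yaw] about the fixed x, y, z axes, in that order (R = Rz(yaw) Ry(pitch) Rx(roll)).
In Python, from station import status, eyes, order, manip gives the robot as it stands.
- The arm moves only by the tool move_arm, never from a script. Its argument "rows" is text: rows parted by semicolons, each of 5 numbers parted by spaces: the opening, from -1 (shut) to 1 (fully open), so that 0 is half open, then the shift along the tool's x, y, z in m, then the turn about the tool's z in rad. In form: jaw x y z roll; .... A call has exactly 8 rows; each row shifts and turns the commanded pose from where the row before left it, along the tool's axes as they then stand; what a row does not reach is not made up. A row lasts 1/10 s, in which the tool goes at most 50 mm and 8.59 degrees, less where a joint would pass 70% of its speed; a pose out of reach is approached as far as the arm can. A call with a gripper value outside its range is refused whole. The fingers move at their own pace and stop on an object; the grip force is fixed at half the most. Time passes only in rows, so rows that do not move let the fingers close, or fill a call up. It gives the time, the measured TCP pose, the force and the opening at its end, in the units of the state.
- status.read_state(): the state, without advancing time (a new reading comes with each control period).
- eyes.capture(name): name is "scene" or "top"; returns the picture (400x640x3 uint8, blue, green, red); there is no depth.
- eyes.camera_params(name): a dict with "fov_y" (degrees; the focal length in pixels is half the picture's height over the tangent of half this angle, whatever the lens; pixels are square), "cx", "cy" (the principal point, pixels), "R" (3x3) and "t" (3): a world point X has camera coordinates R X + t. Camera axes: x right, y down, z forward; pixel columns grow to the right and rows downward; lengths in mm; the calibration is good to about 2 mm. A picture is of the moment at which its call begins. camera_params takes no time and is no camera call.
- order.hand_in(): hands the job in, once; it reports no verdict.
The state is a dict: "time_s": time; "joints": joint angles; "joint_velocities": joint speeds; "tau": joint torques, N m; "position": TCP position; "tcp_rot": TCP orientation; "contact_force": force on the tool from outside, world axes, zero at the start; "moment": the same for the moment, N m; "gripper_width": opening from 0.0 (shut) to 1.0 (fully open).
Only numpy, scipy, OpenCV 4.12 (cv2) and the standard library are available. Lean on these libraries where they do the work, as an engineer would, in place of code of your own. Each camera call takes 0.05 s, during which the arm holds its last target. There are 200 camera calls.

## Working session

There is one attempt and no reset: what is moved stays moved. The work goes in short steps, Python scripts to look and compute and a tool call to move; the robot and the scene stay as the last step left them, time stands still between calls to the robot, and variables do not carry over. Pictures are saved under pics/ and viewed, about 8 in all and at most 12, crops included, and the job is handed in when it is done.

Besides the shell and the picture viewer there is one more tool, called after "Call:" as a command line: name --argument value ..., lists and objects as JSON in quotes. move_arm: Moves the arm, as the interface text tells. Its arguments: {"type":"object","properties":{"rows":{"type":"string"}},"required":["rows"]}

```bash
ls; mkdir -p pics; python3 - <<'E'
from station import status, eyes, order, manip
import cv2
s=status.read_state();print(s['time_s'],s['position'],s['tcp_rot'],s['gripper_width'],manip.finger_overhang)
for n in('scene','top'):
    cv2.imwrite(f'pics/{n}0.png',eyes.capture(n));p=eyes.camera_params(n);print(n,p)
E
```

```text
pics
0.0 [ 254.09358269 -570.76006272  228.05028453] [-3.14044813e+00 -1.17777909e-04  4.18753632e-01] 0.9996096096382467 14.0
scene {'fov_y': 47.125585221685135, 'cx': 330.0285867927128, 'cy': 208.26321588905327, 'R': array([[ 0.73751022,  0.67506889, -0.01899128],
       [ 0.42773419, -0.48869016, -0.76041133],
       [-0.52261088,  0.55268791, -0.64916403]]), 't': array([-370.25067103, -162.46986426, 1700.38294224])}
top {'fov_y': 45.10458484058971, 'cx': 321.67401619400067, 'cy': 200.23658259698865, 'R': array([[ 0.00254671, -0.99999486, -0.0019482 ],
       [-0.98053433, -0.00211465, -0.19633632],
       [ 0.19633119,  0.00241029, -0.98053468]]), 't': array([  -3.44772224,  523.26004553, 1678.09636743])}
```

View pics/scene0.png

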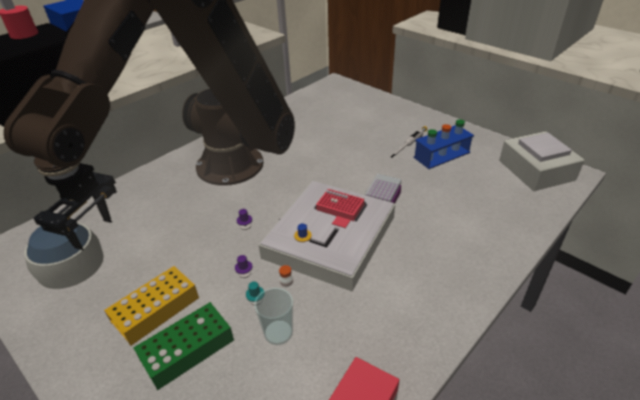

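View pics/top0.png

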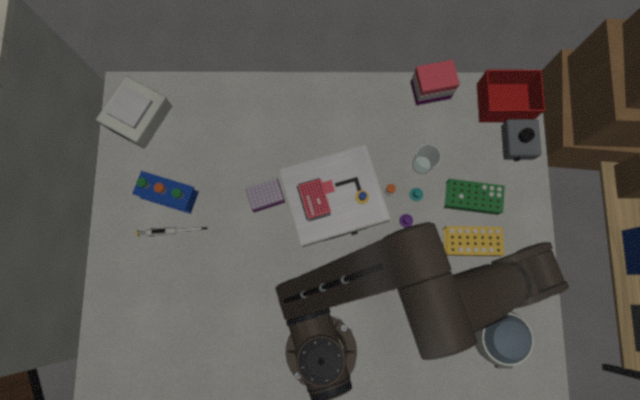

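The scene view shows the shaker in the middle, with the blue handle and yellow skirt at about (303,233). In the top view they are at about (362,197). The purple knobs at scene (244,217) and (243,264) and the turquoise one at (255,290) stand on the bench and are decoys. I'll check this in enlarged crops.

```bash
python3 - <<'E'
import cv2,numpy as np
a=cv2.imread('pics/top0.png')[140:250,270:410];b=cv2.imread('pics/scene0.png')[175:295,255:405]
a=cv2.resize(a,(700,550),interpolation=cv2.INTER_CUBIC);b=cv2.resize(b,(700,560),interpolation=cv2.INTER_CUBIC)
cv2.imwrite('pics/ca.png',a);cv2.imwrite('pics/cb.png',b)
E
```

```text
(no output)
```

View pics/ca.png

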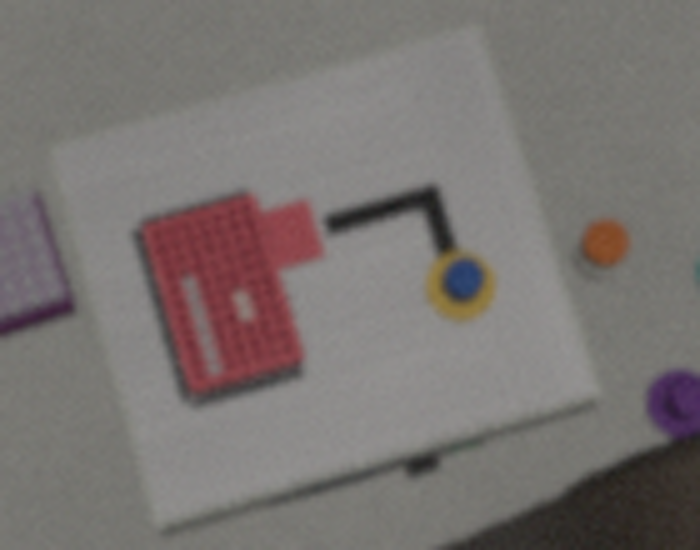

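View pics/cb.png

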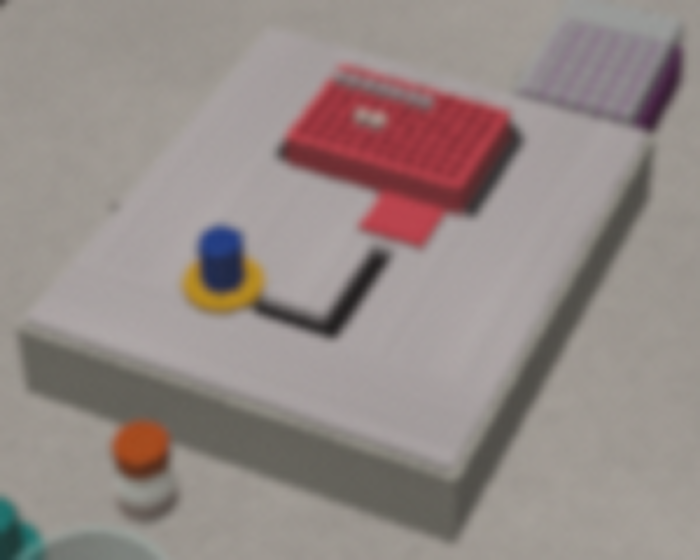

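Both crops confirm it. The blue handle with the yellow skirt sits in the deck slot, at crop (461,283) in the top view and (222,275) in the scene view. The slot's outer corner is at top (437,187) and scene (333,336). Next I'll fit the shaker's pose and triangulate the knob.

```bash
cat > h.py <<'E'
import numpy as np,cv2
from scipy.optimize import least_squares
from station import status,eyes
def P(n):
    p=eyes.camera_params(n);f=200/np.tan(np.radians(p['fov_y']/2))
    return np.array([[f,0,p['cx']],[0,f,p['cy']],[0,0,1]])@np.c_[p['R'],p['t']]
PT,PS=P('top'),P('scene')
def pr(M,X):
    q=np.c_[np.atleast_2d(X),np.ones(len(np.atleast_2d(X)))]@M.T; return q[:,:2]/q[:,2:]
def tri(a,b):
    X=cv2.triangulatePoints(PT,PS,np.array(a,float).reshape(2,1),np.array(b,float).reshape(2,1));return (X[:3]/X[3]).ravel()
def ca(u): return (np.array(u)+.5)/5-.5+[270,140]
def cb(u): return (np.array(u)+.5)/np.array([700/150,560/120])-.5+[255,175]
def sh(p,L):
    c,s=np.cos(p[2]),np.sin(p[2]);L=np.atleast_2d(L)
    return np.c_[p[0]+c*L[:,0]-s*L[:,1],p[1]+s*L[:,0]+c*L[:,1],L[:,2]+p[3]]
def blob(im,lo,hi,win):
    x0,y0,x1,y1=win;m=cv2.inRange(cv2.cvtColor(im,cv2.COLOR_BGR2HSV)[y0:y1,x0:x1],lo,hi)
    M=cv2.moments(m,True);return M['m10']/M['m00']+x0,M['m01']/M['m00']+y0,M['m00']
E
python3 - <<'E'
from h import *
#local points (x,y,z): deck corners +x-y, -x-y, +x+y,-x+y; slot outer corner
L=np.array([[144,-164,70],[-144,-164,70],[144,164,70],[-144,164,70],[38,-98,70],[144,-164,0]],float)
A=[(478,27),(598,398),(54,148),(160,522),(437,187)]
B=[(455,478),(20,328),(652,150),(272,32),(333,336)]
o=np.vstack([ca(A),cb(B)])
f=lambda p:(np.vstack([pr(PT,sh(p,L[:5])),pr(PS,sh(p,L[:5]))])-o).ravel()
r=least_squares(f,[560,-100,.3,0],loss='soft_l1');print(r.x,r.fun.reshape(-1,2).round(1).tolist())
for a,b in zip(A,B):print(tri(ca(a),cb(b)).round(1))
t,s=cv2.imread('pics/top0.png'),cv2.imread('pics/scene0.png')
for lo,hi in(((100,120,60),(125,255,255)),((18,110,80),(32,255,255))):
    a=blob(t,lo,hi,(345,180,380,215));b=blob(s,lo,hi,(285,215,320,250));print(a,b,tri(a[:2],b[:2]))
def kn(q): # knob pose local x,y on handle top centre, yellow excluded
    return 0
p=r.x
for d in range(-60,-10,5):print(d,pr(PT,sh(p,[d,-90,115])).round(1),pr(PS,sh(p,[d,-90,115])).round(1),pr(PT,sh(p,[d,-90,80])).round(1))
print('corner,end,foot',sh(p,[[30,-90,70],[30,-18,70]]).round(1))
E
```

```text
[ 5.44245915e+02 -4.54953322e+01  2.85517800e-01 -8.52665337e+00] [[0.4, -0.3], [0.5, 0.3], [-1.4, -0.2], [-1.0, 1.3], [-0.2, -0.3], [-0.4, 1.3], [-0.8, 0.1], [0.9, -2.2], [-0.4, -0.5], [0.5, 2.8]]
[ 727.3 -160.2   63.5]
[ 453.4 -241.7   61.2]
[637.  147.8  55.8]
[364.6  68.   63.4]
[ 605.3 -128.4   69.8]
(362.17857142857144, 195.39285714285714, 28.0) (301.81081081081084, 229.36486486486487, 74.0) [ 530.79752008 -144.27943227  100.42552957]
(360.74074074074076, 197.87037037037038, 54.0) (302.74257425742576, 236.7029702970297, 101.0) [ 528.66249714 -141.48647297   68.56623522]
-60 [[363.8 200.4]] [[296.  225.5]] [[363.  202.3]]
-55 [[363.4 199.1]] [[297.6 226. ]] [[362.6 201. ]]
-50 [[362.9 197.7]] [[299.1 226.6]] [[362.1 199.7]]
-45 [[362.5 196.4]] [[300.7 227.1]] [[361.7 198.4]]
-40 [[362.1 195. ]] [[302.3 227.6]] [[361.3 197. ]]
-35 [[361.7 193.7]] [[303.9 228.1]] [[360.9 195.7]]
-30 [[361.3 192.3]] [[305.4 228.6]] [[360.5 194.4]]
-25 [[360.8 191. ]] [[307.  229.2]] [[360.1 193.1]]
-20 [[360.4 189.6]] [[308.6 229.7]] [[359.7 191.8]]
-15 [[360.  188.3]] [[310.2 230.2]] [[359.2 190.5]]
corner,end,foot [[ 598.4 -123.4   61.5]
 [ 578.1  -54.3   61.5]]
```

```bash
python3 - <<'E'
from h import *
print('skirt',tri(ca((460.5,285.5)),cb((223.5,283))))
print('handle top',tri(ca((466,276)),cb((221,238))))
L=np.array([[144,-164,66],[-144,-164,66],[144,164,66],[-144,164,66],[38,-98,70],[22,-82,70]],float)
A=[(478,27),(598,398),(54,148),(160,522),(437,187),(427,206)]
B=[(455,478),(20,328),(652,150),(272,32),(333,337),(322,320)]
o=np.vstack([ca(A),cb(B)])
for nm,sel in(('both',slice(0,12)),('top',slice(0,6)),('scene',slice(6,12))):
    f=lambda p:(np.vstack([pr(PT,sh([*p,0],L)),pr(PS,sh([*p,0],L))])-o)[sel].ravel()
    r=least_squares(f,[560,-100,.3],loss='soft_l1');p=[*r.x,0]
    print(nm,r.x,np.abs(r.fun).max().round(1),sh(p,[[30,-90,70],[30,-18,70],[-57,-90,70]]).round(1).tolist())
E
```

```text
skirt [ 531.05234857 -144.16742899   77.71487989]
handle top [ 530.742975   -144.34979234  114.36383421]
both [ 5.45223418e+02 -4.71994990e+01  2.86871875e-01] 3.0 [[599.5, -125.0, 70.0], [579.1, -56.0, 70.0], [516.0, -149.6, 70.0]]
top [ 5.44065837e+02 -4.69615660e+01  2.86643769e-01] 1.3 [[598.3, -124.8, 70.0], [577.9, -55.7, 70.0], [514.8, -149.4, 70.0]]
scene [ 5.46667486e+02 -4.80808199e+01  2.85642999e-01] 2.6 [[600.8, -126.0, 70.0], [580.5, -56.9, 70.0], [517.3, -150.5, 70.0]]
```

The measured heights match the description: skirt 77.7 mm against 79, handle top 114.4 mm against 115. The knob is at (531,-144) and the corner at about (598,-124.5). That leaves 69 mm to go, within the stated 50–85 mm, and the shaker yaw is 0.287. I'm starting the move.

Call:
move_arm --rows "-1 0 0 0 0.066; -1 0 0 0 0.066; -1 0.028 -0.0275 0 0; -1 0.028 -0.0275 0 0; -1 0.028 -0.0275 0 0; -1 0.028 -0.0275 0 0; -1 0.028 -0.0275 0 0; -1 0.028 -0.0275 0 0"

```text
time_s: 0.9
position: [369.1, -363.7, 228.5]
tcp_rot: [-3.141, 0.0, 0.287]
contact_force: [0.9, 0.2, -0.4]
gripper_width: 0.381
```

Call:
move_arm --rows "-1 0.028 -0.0275 0 0; -1 0.028 -0.0275 0 0; -1 0.028 -0.0275 0 0; -1 0.028 -0.0275 0 0; -1 0.028 -0.0275 0 0; -1 0.028 -0.0275 0 0; -1 0 0 0 0; -1 0 0 0 0"

```text
time_s: 1.7
position: [483.2, -158.8, 228.4]
tcp_rot: [-3.141, 0.0, 0.289]
contact_force: [-0.1, -0.2, 0.8]
gripper_width: 0.001
```

Call:
move_arm --rows "-1 0 0 0.022 0; -1 0 0 0.022 0; -1 0 0 0.022 0; -1 0 0 0.022 0; -1 0 0 0.018 0; -1 0 0 0.01 0; -1 0 0 0.01 0; -1 0 0 0 0"

```text
time_s: 2.5
position: [482.7, -159.8, 101.9]
tcp_rot: [-3.141, 0.001, 0.286]
contact_force: [-0.3, 0.4, -0.2]
gripper_width: 0.006
```

```bash
python3 - <<'E'
from h import *
print(status.read_state()['position'],status.read_state()['contact_force'])
t,s=eyes.capture('top'),eyes.capture('scene')
a=cv2.resize(t[140:250,270:410],(560,440),interpolation=cv2.INTER_CUBIC);b=cv2.resize(s[175:295,255:405],(560,448),interpolation=cv2.INTER_CUBIC)
cv2.imwrite('pics/n1.png',cv2.resize(np.vstack([a,b]),None,fx=.67,fy=.67))
E
```

```text
[ 482.65337434 -159.80700504  101.87443283] [-0.26129623  0.44071666 -0.18018721]
```

View pics/n1.png

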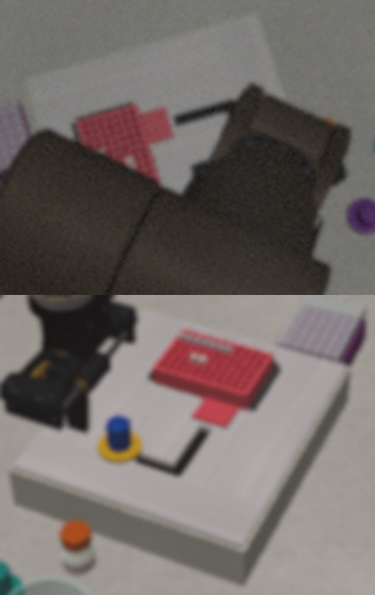

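The scene half shows the closed fingers behind the knob on its -x side, clear of it; the arm covers the knob in the top view. Now I'll push along +x.

Call:
move_arm --rows "-1 0.01 0 0 0; -1 0.01 0 0 0; -1 0.008 0 0 0; -1 0.008 0 0 0; -1 0.008 0 0 0; -1 0.008 0 0 0; -1 0.008 0 0 0; -1 0 0 0 0"

```text
time_s: 3.4
position: [541.6, -142.2, 102.6]
tcp_rot: [3.141, -0.001, 0.287]
contact_force: [-0.6, 0.1, -0.1]
gripper_width: 0.001
```

Call:
move_arm --rows "-1 0.008 0 0 0; -1 0.008 0 0 0; -1 0.006 0 0 0; -1 0.004 0 0 0; -1 0.002 0 0 0; -1 0 0 0 0; -1 0 0 0 0; -1 0 0 0 0"

```text
time_s: 4.2
position: [567.4, -134.6, 102.6]
tcp_rot: [3.142, 0.0, 0.287]
contact_force: [-0.1, -0.5, 0.1]
gripper_width: 0.005
```

```bash
cat >> h.py <<'E'
def knob():
    s=eyes.capture('scene');h=cv2.cvtColor(s,cv2.COLOR_BGR2HSV)
    out=[]
    for lo,hi in(((100,120,60),(125,255,255)),((18,110,80),(32,255,255))):
        m=cv2.inRange(h,lo,hi);m[:175]=0;m[290:]=0;m[:,:265]=0;m[:,385:]=0
        y,x=np.nonzero(m);out.append((x.mean().round(1),y.mean().round(1),len(x)))
    return s,out
PO=[544.0,-46.4,.287,0]
E
python3 - <<'E'
from h import *
s,o=knob();print(o);S=status.read_state();print(S['position'],S['contact_force'])
for l in([-39.4,-90],[20,-90],[30,-90],[30,-18]):print(l,pr(PS,sh(PO,[*l,97])).round(1),pr(PS,sh(PO,[*l,79])).round(1))
E
```

```text
[(np.float64(321.5), np.float64(235.9), 91), (np.float64(320.0), np.float64(239.7), 132)]
[ 567.40260436 -134.61173854  102.68118363] [0.59165565 0.25519106 0.45497423]
[-39.4, -90] [[302.4 230.3]] [[302.8 235. ]]
[20, -90] [[321.4 236.5]] [[321.6 241.2]]
[30, -90] [[324.6 237.6]] [[324.8 242.3]]
[30, -18] [[335.9 221.6]] [[336.  226.2]]
```

Call:
move_arm --rows "-1 0.002 0 0 0; -1 0.002 0 0 0; -1 0.001 0 0 0; -1 0.001 0 0 0; -1 0 0 0 0; -1 0 0 0 0; -1 0 0 0 0; -1 0 0 0 0"

```text
time_s: 5.05
position: [573.2, -132.9, 102.6]
tcp_rot: [3.142, 0.0, 0.287]
contact_force: [-0.2, 0.6, -0.1]
gripper_width: 0.006
```

```bash
python3 - <<'E'
from h import *
s,o=knob();print(o);S=status.read_state();print(S['position'],S['contact_force'])
E
```

```text
[(np.float64(323.5), np.float64(236.5), 95), (np.float64(321.4), np.float64(239.9), 130)]
[ 573.26202589 -132.8647119   102.63112122] [ 0.09149788 -0.41072896  0.62892888]
```

Call:
move_arm --rows "-1 0.001 0 0 0; -1 0 0 0 0; -1 0.001 0 0 0; -1 0 0 0 0; -1 0 0 0 0; -1 0 0 0 0; -1 0 0 0 0; -1 0 0 0 0"

```text
time_s: 5.9
position: [575.2, -132.3, 102.6]
tcp_rot: [3.141, -0.0, 0.287]
contact_force: [-0.1, 0.4, -1.2]
gripper_width: 0.008
```

Call:
move_arm --rows "-1 0.001 0 0 0; -1 0 0 0 0; -1 0 0 0 0; -1 0.001 0 0 0; -1 0 0 0 0; -1 0 0 0 0; -1 0 0 0 0; -1 0 0 0 0"

```text
time_s: 6.7
position: [577.2, -131.7, 102.7]
tcp_rot: [3.141, -0.0, 0.287]
contact_force: [0.4, 0.5, 0.6]
gripper_width: 0.005
```

```bash
python3 - <<'E'
from h import *
s,o=knob();print(o);S=status.read_state();print(S['position'],S['contact_force'])
E
```

```text
[(np.float64(324.8), np.float64(236.8), 94), (np.float64(323.0), np.float64(241.1), 130)]
[ 577.1297454  -131.7157505   102.65400392] [-0.5106484   0.54648317 -0.1286028 ]
```

Call:
move_arm --rows "-1 0.001 0 0 0; -1 0 0 0 0; -1 0 0 0 0; -1 0.001 0 0 0; -1 0 0 0 0; -1 0 0 0 0; -1 0 0 0 0; -1 0 0 0 0"

```text
time_s: 7.55
position: [578.5, -131.2, 102.7]
tcp_rot: [-3.141, 0.001, 0.287]
contact_force: [-5.2, -1.2, 4.6]
gripper_width: 0.005
```

```bash
python3 - <<'E'
from h import *
s,o=knob();print(o);S=status.read_state();print(S['position'],S['contact_force'])
E
```

```text
[(np.float64(325.2), np.float64(236.9), 94), (np.float64(323.3), np.float64(240.9), 127)]
[ 578.47228152 -131.20139726  102.68323193] [-5.06762743 -2.67760028  3.47080042]
```

The wall contact shows as a 5 N step, so the knob is at the corner. Now I'll back off and go round to its -y side.

Call:
move_arm --rows "-1 -0.002 0 0 0; -1 -0.006 0 0 0; -1 -0.010 0 0 0; -1 0 0.015 0 0; -1 0 0.015 0 0; -1 0 0.015 0 0; -1 0 0 0 0; -1 0 0 0 0"

```text
time_s: 8.4
position: [574.5, -179.9, 102.4]
tcp_rot: [-3.141, 0.0, 0.286]
contact_force: [0.3, 0.1, -0.1]
gripper_width: 0.003
```

Call:
move_arm --rows "-1 0.01 0 0 0; -1 0.01 0 0 0; -1 0.01 0 0 0; -1 0.01 0 0 0; -1 0 0 0 0; -1 0 0 0 0; -1 0 0 0 0; -1 0 0 0 0"

```text
time_s: 9.2
position: [612.6, -168.2, 102.7]
tcp_rot: [-3.142, 0.0, 0.287]
contact_force: [0.0, 0.6, -0.3]
gripper_width: 0.007
```

```bash
python3 - <<'E'
from h import *
s,o=knob();print(o);S=status.read_state();print(S['position'],S['contact_force'])
k=np.array([601.5,-124.4]);d=S['position'][:2]-k;c,n=np.cos(.287),np.sin(.287)
print('tcp rel knob',d@[c,n],d@[-n,c])
b=cv2.resize(s[165:295,255:405],(600,520),interpolation=cv2.INTER_CUBIC);cv2.imwrite('pics/n2.png',b)
E
```

```text
[(np.float64(326.4), np.float64(238.4), 56), (np.float64(323.4), np.float64(241.6), 93)]
[ 612.60553984 -168.2323728   102.68968675] [-0.0065544  -0.27991931 -0.31600373]
tcp rel knob -1.7566074177682076 -45.18322974731773
```

View pics/n2.png

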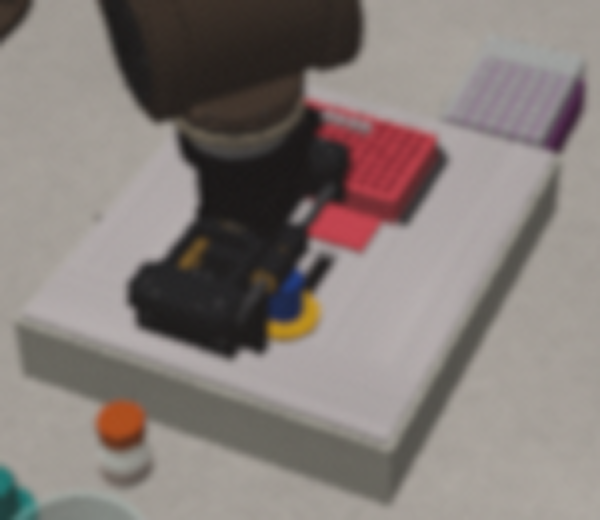

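The fingers stand on the knob's -y side at about (250,330) in the crop. The knob is at the corner, around (293,312), and the rack is undisturbed. Now I'll push along +y, which is tool -y.

Call:
move_arm --rows "-1 0 -0.008 0 0; -1 0 -0.008 0 0; -1 0 -0.006 0 0; -1 0 -0.006 0 0; -1 0 -0.006 0 0; -1 0 -0.006 0 0; -1 0 0 0 0; -1 0 0 0 0"

```text
time_s: 10.05
position: [601.6, -129.6, 102.7]
tcp_rot: [3.141, -0.0, 0.287]
contact_force: [0.8, 0.2, -0.8]
gripper_width: 0.005
```

```bash
python3 - <<'E'
from h import *
s,o=knob();print(o);S=status.read_state();print(S['position'],S['contact_force'])
E
```

```text
[(np.float64(330.6), np.float64(232.3), 30), (np.float64(327.4), np.float64(236.3), 83)]
[ 601.65023573 -129.78436434  102.65409293] [ 0.3373887  -0.22191402 -0.43093693]
```

Knob has rounded the corner and follows freely. Continue: about 51 mm remain.

Call:
move_arm --rows "-1 0 -0.007 0 0; -1 0 -0.007 0 0; -1 0 -0.007 0 0; -1 0 -0.007 0 0; -1 0 -0.006 0 0; -1 0 -0.004 0 0; -1 0 -0.002 0 0; -1 0 0 0 0"

```text
time_s: 10.9
position: [590.2, -91.1, 102.7]
tcp_rot: [3.141, -0.0, 0.287]
contact_force: [-0.1, 0.1, -0.4]
gripper_width: 0.004
```

Call:
move_arm --rows "-1 0 -0.003 0 0; -1 0 -0.002 0 0; -1 0 -0.001 0 0; -1 0 -0.001 0 0; -1 0 0 0 0; -1 0 0 0 0; -1 0 0 0 0; -1 0 0 0 0"

```text
time_s: 11.7
position: [588.2, -84.6, 102.6]
tcp_rot: [-3.142, 0.0, 0.287]
contact_force: [0.2, -0.4, 0.9]
gripper_width: 0.003
```

Call:
move_arm --rows "-1 0 -0.001 0 0; -1 0 0 0 0; -1 0 -0.001 0 0; -1 0 0 0 0; -1 0 -0.001 0 0; -1 0 0 0 0; -1 0 0 0 0; -1 0 0 0 0"

```text
time_s: 12.5
position: [587.4, -81.8, 102.6]
tcp_rot: [3.142, 0.0, 0.287]
contact_force: [-0.3, -0.1, 0.9]
gripper_width: 0.008
```

Call:
move_arm --rows "-1 0 -0.001 0 0; -1 0 0 0 0; -1 0 0 0 0; -1 0 -0.0005 0 0; -1 0 0 0 0; -1 0 0 0 0; -1 0 0 0 0; -1 0 0 0 0"

```text
time_s: 13.3
position: [587.0, -80.3, 102.6]
tcp_rot: [3.142, -0.0, 0.287]
contact_force: [-0.5, 0.4, -0.2]
gripper_width: 0.003
```

Call:
move_arm --rows "-1 0 -0.001 0 0; -1 0 0 0 0; -1 0 0 0 0; -1 0 -0.001 0 0; -1 0 0 0 0; -1 0 0 0 0; -1 0 0 0 0; -1 0 0 0 0"

```text
time_s: 14.1
position: [586.4, -78.4, 102.6]
tcp_rot: [3.142, 0.0, 0.287]
contact_force: [0.2, 0.3, -0.2]
gripper_width: 0.003
```

```bash
python3 - <<'E'
from h import *
s,o=knob();print(o);S=status.read_state();print(S['position'],S['contact_force'])
print(pr(PS,sh(PO,[30,-18,97])),pr(PS,sh(PO,[30,-18,79])))
E
```

```text
[(np.float64(338.2), np.float64(221.0), 27), (np.float64(335.4), np.float64(225.5), 77)]
[586.40032623 -78.38789662 102.62082181] [ 0.35433912 -0.77304421  0.15291006]
[[335.94898502 221.58467222]] [[336.01551016 226.23396939]]
```

Call:
move_arm --rows "-1 0 -0.001 0 0; -1 0 0 0 0; -1 0 0 0 0; -1 0 -0.001 0 0; -1 0 0 0 0; -1 0 0 0 0; -1 0 0 0 0; -1 0 0 0 0"

```text
time_s: 14.95
position: [585.8, -76.5, 102.6]
tcp_rot: [3.142, -0.0, 0.287]
contact_force: [-0.2, 0.3, 0.2]
gripper_width: 0.002
```

Call:
move_arm --rows "-1 0 -0.001 0 0; -1 0 0 0 0; -1 0 0 0 0; -1 0 -0.001 0 0; -1 0 0 0 0; -1 0 0 0 0; -1 0 0 0 0; -1 0 0 0 0"

```text
time_s: 15.75
position: [585.4, -74.7, 102.7]
tcp_rot: [3.141, -0.0, 0.287]
contact_force: [0.5, -2.4, 1.1]
gripper_width: 0.007
```

```bash
python3 - <<'E'
from h import *
s,o=knob();print(o);S=status.read_state();print(S['position'],S['contact_force'])
b=cv2.resize(s[165:275,275:405],(650,550),interpolation=cv2.INTER_CUBIC);cv2.imwrite('pics/n3.png',b)
E
```

```text
[(np.float64(339.0), np.float64(219.6), 22), (np.float64(335.9), np.float64(224.4), 74)]
[585.37144664 -74.64271962 102.71265102] [ 0.47813321 -2.09214882  1.56453413]
```

View pics/n3.png

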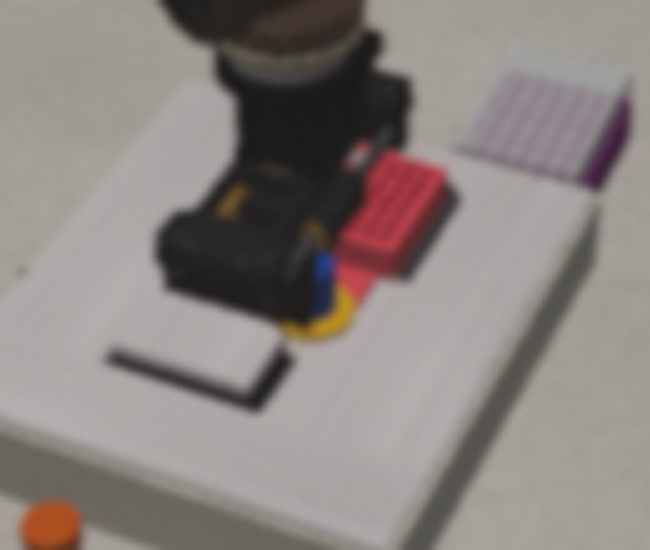

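The skirt, at about (320,312) in the crop, now covers the foot, and a contact force is starting. One more nudge will confirm the stop.

Call:
move_arm --rows "-1 0 -0.001 0 0; -1 0 0 0 0; -1 0 0 0 0; -1 0 -0.0005 0 0; -1 0 0 0 0; -1 0 0 0 0; -1 0 0 0 0; -1 0 0 0 0"

```text
time_s: 16.6
position: [584.8, -73.1, 102.6]
tcp_rot: [3.142, 0.0, 0.287]
contact_force: [0.4, -2.3, 2.1]
gripper_width: 0.003
```

```bash
python3 - <<'E'
from h import *
s,o=knob();print(o);S=status.read_state();print(S['position'],S['contact_force'])
a=cv2.imread('pics/scene0.png')
w=(slice(192,222),slice(350,370))
g=lambda i:np.float32(cv2.cvtColor(i,cv2.COLOR_BGR2GRAY)[w])
print('rack shift px',cv2.phaseCorrelate(g(a),g(s)))
w2=(slice(175,205),slice(370,402)) ;w=w2;print('tipbox',cv2.phaseCorrelate(g(a),g(s)))
k=S['position'][:2]-np.array([585.0,-74.6]);print(k)
E
```

```text
[(np.float64(339.1), np.float64(219.2), 22), (np.float64(336.5), np.float64(224.7), 75)]
[584.85858261 -73.1410484  102.61223465] [ 0.65990489 -1.72343142  2.25172228]
rack shift px ((0.47320225777149005, -1.0844228286935582), 0.7735387031237284)
tipbox ((0.15407466977684336, -0.010097407437186234), 1.0196990668773651)
[-0.14141739  1.4589516 ]
```

The force stayed at about 2 N while the TCP advanced, and the rack window shows a hint of shift. I'll stop pushing, retreat and look.

Call:
move_arm --rows "-1 0 0.002 0 0; -1 0 0.004 0 0; -1 0 0.01 0 0; -1 0 0.01 0 0; -1 0 0.015 0 0; -1 0 0.015 0 0; -1 0 0 -0.03 0; -1 0 0 -0.04 0"

```text
time_s: 17.45
position: [600.1, -128.3, 171.6]
tcp_rot: [-3.139, 0.003, 0.285]
contact_force: [0.2, 0.1, 0.4]
gripper_width: 0.009
```

Call:
move_arm --rows "-1 0 0 -0.04 0; -1 0 0 -0.04 0; -1 -0.03 0.03 0 0; -1 -0.03 0.03 0 0; -1 -0.03 0.03 0 0; -1 -0.03 0.03 0 0; -1 -0.03 0.03 0 0; -1 -0.03 0.03 0 0"

```text
time_s: 18.25
position: [477.7, -352.8, 252.8]
tcp_rot: [3.141, -0.0, 0.286]
contact_force: [1.8, -0.9, -0.5]
gripper_width: 0.004
```

```bash
python3 - <<'E'
from h import *
s,o=knob();t=eyes.capture('top');print(status.read_state()['position'],o)
a=cv2.imread('pics/scene0.png');ta=cv2.imread('pics/top0.png')
def sc(A,B,w):
    g=lambda i:np.float32(cv2.cvtColor(i,cv2.COLOR_BGR2GRAY)[w]);return cv2.phaseCorrelate(g(A),g(B))
print('scene rack',sc(a,s,(slice(185,222),slice(315,370))),'top rack',sc(ta,t,(slice(172,225),slice(293,325))))
b=cv2.resize(s[165:275,275:405],(520,440),interpolation=cv2.INTER_CUBIC);c=cv2.resize(t[140:250,270:410],(560,440),interpolation=cv2.INTER_CUBIC)
cv2.imwrite('pics/n4.png',cv2.resize(np.hstack([b,c]),None,fx=.74,fy=.74))
E
```

```text
[ 476.53713238 -355.19617824  252.55388772] [(np.float64(336.6), np.float64(220.7), 69), (np.float64(336.3), np.float64(228.4), 93)]
scene rack ((-0.06393227654743683, 0.00970665913861879), 0.918714857896169) top rack ((0.15508293248031713, -0.34168579355607775), 0.5087323530956551)
```

View pics/n4.png

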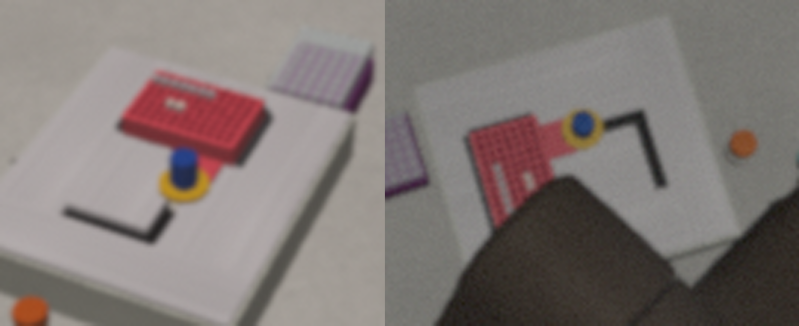

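The rack has not moved: its scene shift is -0.06 px, so the earlier hint came from occlusion. The skirt covers the foot and the second leg is empty. I'll triangulate the knob's travel to check the distance to the stop.

```bash
python3 - <<'E'
from h import *
T=[eyes.capture('top') for _ in range(4)];S=[eyes.capture('scene') for _ in range(4)]
t=np.mean(T,0).astype(np.uint8);s=np.mean(S,0).astype(np.uint8)
t0,s0=cv2.imread('pics/top0.png'),cv2.imread('pics/scene0.png')
B=((100,120,60),(125,255,255));Y=((18,110,80),(32,255,255))
X0=[];X1=[]
for c in(B,Y):
    X0.append(tri(blob(t0,*c,(345,180,380,215))[:2],blob(s0,*c,(285,215,320,250))[:2]))
    a,b=blob(t,*c,(325,165,355,200)),blob(s,*c,(318,205,355,245));print(a,b);X1.append(tri(a[:2],b[:2]))
c,n=np.cos(.287),np.sin(.287)
for p,q in zip(X0,X1):d=q-p;print(p.round(1),q.round(1),'move x,y,z',(d[:2]@[c,n]).round(1),(d[:2]@[-n,c]).round(1),d[2].round(1))
cv2.imwrite('pics/n5.png',np.hstack([cv2.resize(s[195:250,305:375],(490,385),interpolation=cv2.INTER_CUBIC)]))
E
```

```text
(336.41379310344826, 181.55172413793105, 29.0) (336.5507246376812, 220.65217391304347, 69.0)
(336.2096774193548, 184.91935483870967, 62.0) (336.3645833333333, 228.32291666666666, 96.0)
[ 530.8 -144.3  100.4] [580.1 -54.3 101.4] move x,y,z 72.8 72.3 1.0
[ 528.7 -141.5   68.6] [576.5 -53.6  68.6] move x,y,z 70.8 70.8 0.0
```

View pics/n5.png

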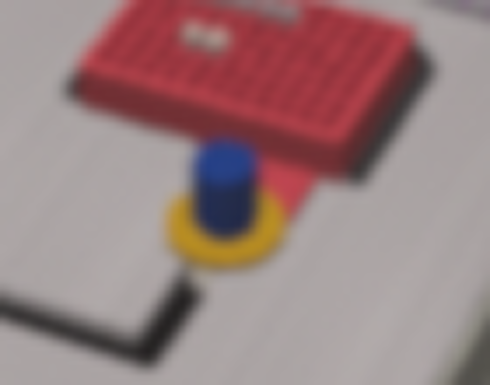

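```bash
python3 - <<'E'
from station import order,status
print(order.hand_in(),status.read_state()['time_s'],status.read_state()['contact_force'])
E
```

```text
the job is handed in; nothing more can be done
the job is handed in; nothing more can be done
```

I pushed the knob with closed fingers along the first leg to the corner, then round it and along the second leg to the closed end. I retreated clear and handed in at about 19 s of the 48 s allowed; hand-in gives no verdict.

**Corner:** a 5 N step in force showed the pin meeting the far wall, so the knob reached the corner before it turned.

**Closed end:**
- The knob moved 71–73 mm along y (72 mm was needed).
- Its height changed by 0–1 mm, so it looks seated.
- The skirt covers the rack's foot in the last picture.

**Bystanders:** the rack's image shift in the scene view was under 0.1 px, so it did not move. I measured the tip box the same way; it moved about 0.15 px. The other things I did not measure individually, but the arm came near none of them.

**Checks that disagreed:**
- **End force:** it held at about 2 N over the last 1.5 mm instead of rising sharply. I read this as the knob tilting against the stop, because the skirt did not move on and had not sprung back after I let go.
- **Rack shift:** one reading while the gripper blocked part of the view suggested about 1 px. It was gone once the view was clear. The top view showed 0.3 px, but the arm partly covered the rack there.
- **Finger position:** taking the closed fingers as 24 mm thick put the knob about 6 mm further along than the cameras did. I trusted the cameras.

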